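# Draw up a glued stool seat with a one-hand bar clamp

## Robot

A 7-joint arm with a two-finger parallel gripper is mounted at the origin on the work surface. World frame = base frame: x ahead of the robot, y to its left, z up, the work surface at z = 0. Lengths are in m, angles in rad, forces in N, time in s.
With the tool pointing down it reaches from about 0.425 to 0.925 m from the base axis. Payload 6.8 kg.
Tool frame: the origin (TCP) lies midway between the tips of the shut fingers; the grasp point (between the pads) lies grip_depth behind it (grip_depth is the distance from the TCP to the grasp point, in m); z points along the fingers, y is the line along which they close (so a half turn about z gives the same grasp; the last joint's range is limited). The gripper opens to 85 mm and grips with 20 to 120 N. Pads are 22 mm wide; open, the fingers measure 114 mm over their backs; the gripper's body (76 mm by 85 mm) begins 54 mm behind the grasp point. The pads swing forward as they close: fully open they stand 13 mm farther back than shut.
Start: joints at [-1.377, 0.477, 0.022, 1.555, -0.011, 1.109, -0.083], TCP at [0.201, 0.645, 0.231] pointing down, gripper open.
Joint ranges: [-2.96, 2.96], [-0.34, 2.1], [-1.41, 1.46], [0.24, 2.44], [-1.37, 4.51], [0.17, 1.92], [-2.96, 2.96]. Speed limits (rad/s): [2.39, 2.39, 3.14, 3.14, 3.14, 3.14, 3.14].

## Interface

Orientations are given as a unit quaternion [w, x, y, z].
In Python, from rig import * gives the robot as it stands.
- The arm moves only by the tool move_arm, never from a script. Its argument "steps" is a list of rows, each an object of numbers: "tx", "ty", "tz": the shift along the tool's x, y, z in cm; "rx", "ry", "rz": the turn, a rotation vector about the tool's x, y, z in units of 6 degrees (1.0 is 6 degrees); "gripper": the finger opening in cm, from 0 to 8.54. A call has exactly 10 rows; each row is the pose to reach, as a shift and turn from the pose commanded when the call began, along the tool's axes at that moment; what a row does not reach only later rows make up. A row lasts 1/12 s, in which the tool goes at most 41.7 mm and 7.16 degrees, less where a joint would pass 70% of its speed; a pose out of reach is approached as far as the arm can. A call with a gripper value outside its range is refused whole. The fingers move at their own pace and stop on an object; the grip force is fixed at half the most. Time passes only in rows, so rows that repeat a pose let the fingers close, or fill a call up. It gives the time, the measured TCP pose, the force, the opening and the grip force at its end, in the units of the state.
- get_state(): the state, without advancing time (a new reading comes with each control period).
- camera(name): name is "scene" or "top" or "wrist"; returns (picture, depth): 384x512x3 uint8, red, green, blue; 384x512 float32, m along the optical axis (not along the pixel's ray), 0 where there is no reading.
- camera_model(name): a dict with "fx", "fy", "cx", "cy" (pixels), "k1" (the pictures are not rectified: a ray, as slopes to the right and down, at radius r is drawn at 1 + k1 r^2 times it, then the intrinsics apply), "eye" and "orientation" of the camera in the world. Camera axes: x right, y up, looking along -z (the intrinsics and any distortion apply to the point x, -y, -z); pixel columns grow to the right and rows downward; lengths in m; the calibration is good to about 2 mm. A picture is of the moment at which its call begins: read the wrist's pose just before it. camera_model takes no time and is no camera call; for the wrist camera it gives the pose at the moment of the call.
- sign_off(): hands the job in; it is judged then, once.
The state is a dict: "time_s": time; "qpos": joint angles; "dq": joint speeds; "effort": joint torques, N m; "position": TCP position; "tool_rot": TCP orientation; "wrist_force": force on the tool from outside, world axes, zero at the start; "ft_torque": the same for the moment, N m; "width": finger opening in m; "grip_force": force on a finger pad.
Only numpy, scipy, OpenCV 4.12 (cv2) and the standard library are available. Lean on these libraries where they do the work, as an engineer would, in place of code of your own. Each camera call takes 0.05 s, during which the arm holds its last target. There are 200 camera calls.

## Task

The two halves of a broken stool seat lie freshly glued in the stand, with a one-hand bar clamp set across them. Pump the clamp's trigger against its upright pistol grip, squeeze after squeeze, until the jaws have drawn the halves together, the glue joint is closed and both soft rubber pads are pressed in a few millimetres (2 to 3 is right; from 4 they crush the wood); work it only by grip and trigger, and keep off the wet seat halves, the far jaw and the other things on the table. Finish holding: keep the trigger squeezed on the last stroke and do not let go.

Things in the scene. Friction and masses are not known exactly. Their poses are not given: they have to be found in the camera images.
- grip (a point): Where to squeeze, from above: midway between pistol grip and open trigger of the clamp, 168 mm above the table. At this height the grip's rear face is 28 mm to its -y side and the open trigger's front face 28 mm to its +y side: they span 56 mm open, 30 mm fully squeezed. y axis: level along the bar to the far jaw; z: up. Nothing else within 90 mm stands above 115 mm
- pistol_grip (a point): Black upright pistol grip of the clamp, 24 mm wide, 18 mm thick, 106 to 192 mm high. This point: on its axis, 19 mm to the -y side of point grip, same axes. The whole clamp can slide 18 mm either way along y in its cradle (a few N), so it centres itself between closing fingers
- trigger (a joint): Grey trigger blade before the grip, 18 mm wide, 107 to 186 mm high, hinged 62 mm above the table: 0 = open (its spring, 4 to 5 N, opens it within half a second), 0.245 rad = fully squeezed; in between its face moves 26 mm at the height of point grip. Takes about 8 N to feed the free bar, plus a third of the pressure between the jaws
- bar (a joint): Feed of the notched bar with far jaw towards the grip, m: 0 = 240 mm between pads. Each full squeeze feeds one 6 mm tooth (the first up to 8 mm) and a pawl holds it; then let the trigger open fully. After a part squeeze the bar may slip back. The halves fill 180 mm: at 0.060 the joint is closed and both pads touch; beyond, 2 mm of bar press each pad in 1 mm
- pad_near (a joint): How far the soft rubber pad (34 x 34 x 16 mm) of the near jaw, beside the grip, is pressed in, in m: 0 = free; it yields 1 mm for every 6 N, at most 9 mm
- pad_far (a joint): The same for the pad of the far jaw, at the end of the bar
- near_jaw (a point): Middle of the face of the near jaw's unpressed pad, 54 mm above the table, 76 mm along +y from point grip
- far_jaw (a point): Middle of the face of the far jaw's unpressed pad, 54 mm above the table; the jaw behind it is 30 mm wide and reaches 104 mm high, the bar (8 mm thick, 20 mm high) runs 76 to 98 mm above the table
- seat_near_center (a point): Centre of the wooden seat half nearer the grip: board 240 mm across the bar (x) by 90 mm along it (y) by 18 mm, lying on battens, its top 63 mm above the table; loose, about 0.2 kg
- seat_far_center (a point): Centre of the other seat half, same size, loose, a few mm beyond the first; with the joint closed the two centres are 90 mm apart along the bar
- glue_center (a point): Bystander: centre of a glue bottle, 54 mm across, 150 mm high, standing on the table
- soap_a_center (a point): Bystander: centre of a soap box, 95 x 60 x 34 mm, lying on the table
- soap_b_center (a point): Bystander: centre of another soap box, 95 x 60 x 34 mm, lying on the table

How it is judged:
On the way, in this order (a step that is already met when the one before it is completed fails the run):
1. the trigger is squeezed by the fingers while the far jaw still stands off the seat (value of joint trigger above 0.1 rad and contact force between the fingers and trigger above 1 N and value of joint pad_far below 0.0005 m).
2. both pads are pressed against the seat and the glue joint is closed (value of joint each of pad_near, pad_far above 0.001 m and y of seat_far_center in the frame of seat_near_center below 0.092 m), for 0.1 s.
At the end, for the whole second after the job is handed in: Both pads pressed in by 1 to 4 mm, the joint closed (centres of the halves under 92 mm apart along the bar), both halves flat, and the fingers still holding the trigger squeezed (over 0.06 rad) against the grip, over 1.5 N on each (all of step 2 and value of joint each of pad_near, pad_far below 0.004 m and angle between each of seat_near_center, seat_far_center's own z axis and vertical below 0.05 rad and value of joint trigger above 0.06 rad and contact force between the fingers and trigger above 1.5 N and contact force between the fingers and clamp_c6 above 1.5 N); the arm keeps its last pose, push and grip.
It fails at once if a pad is pressed in by more than 4 mm: the wood is crushed (value of joint any of pad_near, pad_far above 0.004 m).
It fails at once if the robot touches a wet seat half or the bar with the far jaw (contact force between any of the fingers, the arm and seat_near above 1 N or contact force between any of the fingers, the arm and seat_far above 1 N or contact force between any of the fingers, the arm and bar above 1 N).
It fails at once if the glue bottle or a soap box is moved or knocked over ((distance of glue_center from where it was at the start of the episode above 0.015 m or angle between glue_center's own z axis and vertical above 0.3 rad) or (distance of soap_a_center from where it was at the start of the episode above 0.015 m or angle between soap_a_center's own z axis and vertical above 0.3 rad) or (distance of soap_b_center from where it was at the start of the episode above 0.015 m or angle between soap_b_center's own z axis and vertical above 0.3 rad)).
It also fails if it takes over 64 s, if anything falls off the work surface, if the arm or the gripper's body presses on something with over 40 N, if the wrist force passes 120 N, or if a joint passes its speed limit or range.

## Working session

There is one attempt and no reset: what is moved stays moved. The work goes in short steps, Python scripts to look and compute and a tool call to move; the robot and the scene stay as the last step left them, time stands still between calls to the robot, and variables do not carry over. Pictures are saved under pics/ and viewed, at most 10 in all, crops included, and the job is handed in when it is done.

Besides the shell and the picture viewer there is one more tool, called after "Call:" by a JSON object that holds its "method" and its "body". move_arm: Moves the arm, as the interface text tells. Its arguments: {"type":"object","properties":{"steps":{"type":"array"}},"required":["steps"]}

```bash
mkdir -p pics; ls
python3 - <<'E'
from rig import *
import cv2,numpy as np
s=get_state();print(s)
for n in("top","scene"):
    m=camera_model(n);p,d=camera(n);print(n,m)
    cv2.imwrite(f"pics/{n}0.png",p[:,:,::-1]);np.save(f"pics/{n}0.npy",d)
E
```

```text
pics
{'time_s': 0.0, 'qpos': array([-1.37709868,  0.47775517,  0.02234146,  1.55644579, -0.01149718,
        1.10929506, -0.08310687]), 'dq': array([ 0.00096828,  0.00127449, -0.00126778,  0.0008654 ,  0.00052205,
        0.00044678, -0.00026897]), 'effort': array([-9.55179858e-04, -5.96449149e+01,  1.60750654e+00, -2.81188291e+01,
        1.24793197e-02,  9.43943218e-03,  1.23641402e-05]), 'position': array([0.20047643, 0.64392851, 0.23035827]), 'tool_rot': array([-6.69129300e-05,  1.50319565e-01,  9.88637062e-01, -8.85055601e-04]), 'wrist_force': array([ 0.16517206,  0.20010414, -0.30779354]), 'ft_torque': array([ 0.00667615,  0.0060103 , -0.00190707]), 'grip_force': 0.0, 'width': 0.08542835419744263}
top {'fx': 353.4671941684132, 'fy': 353.4671941684132, 'cx': 254.2527287986009, 'cy': 187.8838081032515, 'k1': 0.008353958410143955, 'eye': array([ 0.5132448 , -0.02669585,  0.95641202]), 'orientation': array([-0.70190654, -0.05834312,  0.05652752,  0.70762132])}
scene {'fx': 446.6667798455807, 'fy': 446.6667798455807, 'cx': 252.90531072166172, 'cy': 189.83180870771645, 'k1': -0.1423639471595348, 'eye': array([1.00130713, 0.55118761, 0.89407949]), 'orientation': array([0.26408737, 0.1001323 , 0.3490005 , 0.89354912])}
```

View pics/top0.png

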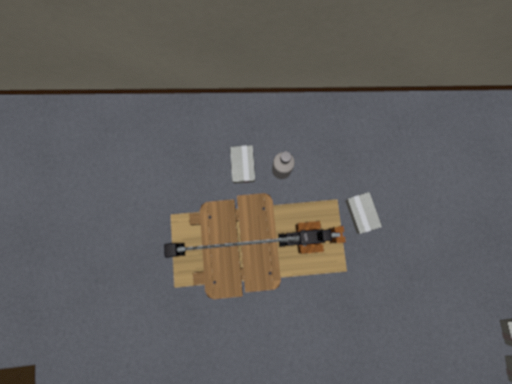

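View pics/scene0.png

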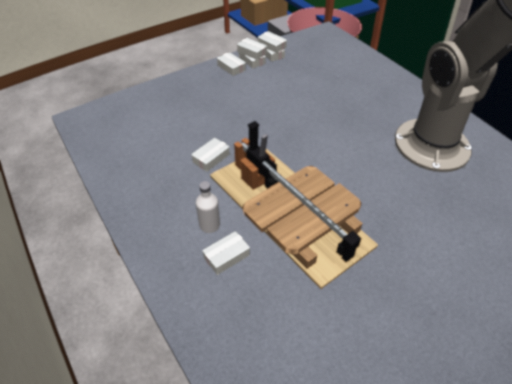

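The top view shows the far jaw at about (175,249), the bar running right to the clamp head and grip at about (325,236), soap boxes at (243,163) and (365,212), and the glue bottle at (284,163). The scene view shows the black grip at (253,137) with the grey trigger at (264,143).

```bash
cat > h.py <<'E'
import numpy as np,cv2
from scipy.spatial.transform import Rotation as R
def rot(q): return R.from_quat(np.r_[q[1:],q[0]]).as_matrix()
def cloud(m,d):
    v,u=np.mgrid[:d.shape[0],:d.shape[1]].astype(float)
    K=np.array([[m['fx'],0,m['cx']],[0,m['fy'],m['cy']],[0,0,1]])
    p=cv2.undistortPoints(np.stack([u.ravel(),v.ravel()],1)[:,None],K,np.array([m['k1'],0,0,0,0]))[:,0]
    z=d.ravel()
    P=np.stack([p[:,0]*z,-p[:,1]*z,-z],1)@rot(m['orientation']).T+m['eye']
    return P.reshape(*d.shape,3)
E
python3 - <<'E'
from rig import *
from h import *
np.set_printoptions(precision=4,suppress=True)
for n in("top","scene"):
    d=np.load(f"pics/{n}0.npy");m=camera_model(n);P=cloud(m,d);im=cv2.imread(f"pics/{n}0.png")
    ok=(d>0)&(P[...,2]>.11)&(P[...,2]<.25)&(P[...,0]>.3)&(P[...,0]<1)
    k,l,st,c=cv2.connectedComponentsWithStats(ok.astype(np.uint8))
    for i in range(1,k):
        if st[i,4]<8: continue
        q=P[l==i];print(n,st[i],q.mean(0),q.min(0),q.max(0))
    if n=="top":
        print([P[y,x] for x,y in((175,249),(195,248),(270,241),(243,163),(365,212),(284,163),(222,248),(260,243))])
        for v in range(226,248,2):print(v,[(u,int(1000*P[v,u,2]),int(im[v,u].mean())) for u in range(298,348,3)])
    else:
        q=P[ok&(np.hypot(P[...,0]-.6,P[...,1]+.2)<.2)]
        print(len(q))
        for v in range(116,160,3):print(v,[tuple((1000*P[v,u]).astype(int))+(int(im[v,u].mean()),) for u in range(244,274,3) if P[v,u,2]>.1])
E
```

```text
top [278 151  14  16 162] [ 0.7178 -0.0986  0.1369] [ 0.7054 -0.1158  0.1102] [ 0.7336 -0.0837  0.1534]
top [299 228  33  17 434] [ 0.5347 -0.1623  0.1428] [ 0.5167 -0.1906  0.1103] [ 0.554  -0.1304  0.1951]
[array([0.5075, 0.1647, 0.1027]), array([0.5094, 0.1186, 0.0943]), array([ 0.5245, -0.0618,  0.0985]), array([0.7322, 0.0046, 0.0347]), array([ 0.5984, -0.3135,  0.0339]), array([ 0.7102, -0.0974,  0.1236]), array([0.5087, 0.0565, 0.0635]), array([ 0.5203, -0.0382,  0.0645])]
226 [(298, 81, 60), (301, 82, 84), (304, 82, 76), (307, 81, 82), (310, 84, 79), (313, 84, 84), (316, 84, 86), (319, 84, 87), (322, 10, 127), (325, 12, 133), (328, 14, 130), (331, 12, 123), (334, 91, 112), (337, 93, 116), (340, 99, 94), (343, 98, 93), (346, 0, 94)]
228 [(298, 80, 55), (301, 81, 79), (304, 83, 76), (307, 82, 87), (310, 85, 69), (313, 80, 66), (316, 61, 70), (319, 57, 81), (322, 110, 102), (325, 11, 118), (328, 20, 89), (331, 55, 62), (334, 90, 66), (337, 95, 88), (340, 97, 85), (343, 95, 90), (346, 0, 94)]
230 [(298, 55, 56), (301, 107, 52), (304, 111, 51), (307, 112, 54), (310, 116, 48), (313
[... 5371 characters left out ...]
t64(113), 71)]
155 [(np.int64(550), np.int64(-169), np.int64(103), 11), (np.int64(548), np.int64(-158), np.int64(109), 18), (np.int64(544), np.int64(-149), np.int64(115), 27), (np.int64(540), np.int64(-142), np.int64(118), 42), (np.int64(532), np.int64(-140), np.int64(116), 48), (np.int64(527), np.int64(-134), np.int64(118), 32), (np.int64(518), np.int64(-133), np.int64(114), 63)]
158 [(np.int64(549), np.int64(-157), np.int64(101), 10), (np.int64(548), np.int64(-145), np.int64(110), 17), (np.int64(544), np.int64(-137), np.int64(114), 27), (np.int64(538), np.int64(-132), np.int64(115), 27), (np.int64(528), np.int64(-132), np.int64(109), 20), (np.int64(518), np.int64(-134), np.int64(103), 22)]
```

Run:
```python
from rig import *
from h import *
np.set_printoptions(precision=4,suppress=True)
for n in("top","scene"):
    d=np.load(f"pics/{n}0.npy");m=camera_model(n);P=cloud(m,d)
    x,y,z=P[...,0],P[...,1],P[...,2]
    near=(d>0)&(abs(x-.535)<.04)
    g=P[near&(z>.187)&(z<.197)&(y<-.155)&(y>-.21)]; t=P[near&(z>.178)&(z<.19)&(y>-.15)&(y<-.11)]
    for q in(g,t):
        print(n,len(q),q.mean(0),q.min(0),q.max(0))
    b=P[(d>0)&(abs(x-.517)<.03)&(z>.088)&(z<.102)&(y>-.05)&(y<.11)]
    f=np.polyfit(b[:,1],b[:,0],1);print("bar",len(b),f,np.arctan(f[0]),"x at -.16",np.polyval(f,-.16))
s=get_state();T=rot(s['tool_rot']);print(T);print(camera_model("wrist"))
```

```text
top 111 [ 0.5363 -0.1793  0.1923] [ 0.5245 -0.1895  0.1871] [ 0.5481 -0.1698  0.1951]
top 30 [ 0.5324 -0.1351  0.185 ] [ 0.5249 -0.1387  0.1825] [ 0.54   -0.1318  0.1871]
bar 226 [-0.0834  0.5214] -0.08324995599650985 x at -.16 0.5347509292558201
scene 61 [ 0.5369 -0.1776  0.191 ] [ 0.5221 -0.1877  0.1874] [ 0.5496 -0.1682  0.1946]
scene 23 [ 0.5329 -0.1341  0.1845] [ 0.5227 -0.1378  0.179 ] [ 0.5397 -0.131   0.1886]
bar 277 [-0.0862  0.5213] -0.08594108417882343 x at -.16 0.5351193335730471
[[-0.9548  0.2972 -0.0004]
 [ 0.2972  0.9548 -0.0016]
 [-0.0001 -0.0016 -1.    ]]
{'fx': 278.98076299836504, 'fy': 278.98076299836504, 'cx': 256.8383795402573, 'cy': 187.6090490190648, 'k1': -0.0650097655664838, 'eye': array([0.1201, 0.6692, 0.3735]), 'orientation': array([ 0.7941, -0.1337, -0.0976,  0.5848])}
```

```bash
python3 -c "
from rig import *
print(grip_depth)"
```

```text
0.0187
```

Call:
{"method": "move_arm", "body": {"steps": [{"tx": -3.4,"ty": -2.35,"tz": -0.3,"rz": -0.37,"gripper": 8.5},{"tx": -6.8,"ty": -4.7,"tz": -0.6,"rz": -0.74,"gripper": 8.5},{"tx": -10.2,"ty": -7.05,"tz": -0.9,"rz": -1.11,"gripper": 8.5},{"tx": -13.6,"ty": -9.4,"tz": -1.2,"rz": -1.48,"gripper": 8.5},{"tx": -17,"ty": -11.75,"tz": -1.5,"rz": -1.85,"gripper": 8.5},{"tx": -20.4,"ty": -14.1,"tz": -1.8,"rz": -2.22,"gripper": 8.5},{"tx": -23.8,"ty": -16.45,"tz": -2.1,"rz": -2.59,"gripper": 8.5},{"tx": -27.2,"ty": -18.8,"tz": -2.4,"rz": -2.96,"gripper": 8.5},{"tx": -30.6,"ty": -21.15,"tz": -2.7,"rz": -3.33,"gripper": 8.5},{"tx": -34,"ty": -23.5,"tz": -3,"rz": -3.69,"gripper": 8.5}]}}

```text
invalid input at $.steps[0]: expected keys tx, ty, tz, rx, ry, rz, gripper
```

Call:
{"method": "move_arm", "body": {"steps": [{"tx": -3.4,"ty": -2.35,"tz": -0.3,"rx": 0,"ry": 0,"rz": -0.37,"gripper": 8.5},{"tx": -6.8,"ty": -4.7,"tz": -0.6,"rx": 0,"ry": 0,"rz": -0.74,"gripper": 8.5},{"tx": -10.2,"ty": -7.05,"tz": -0.9,"rx": 0,"ry": 0,"rz": -1.11,"gripper": 8.5},{"tx": -13.6,"ty": -9.4,"tz": -1.2,"rx": 0,"ry": 0,"rz": -1.48,"gripper": 8.5},{"tx": -17,"ty": -11.75,"tz": -1.5,"rx": 0,"ry": 0,"rz": -1.85,"gripper": 8.5},{"tx": -20.4,"ty": -14.1,"tz": -1.8,"rx": 0,"ry": 0,"rz": -2.22,"gripper": 8.5},{"tx": -23.8,"ty": -16.45,"tz": -2.1,"rx": 0,"ry": 0,"rz": -2.59,"gripper": 8.5},{"tx": -27.2,"ty": -18.8,"tz": -2.4,"rx": 0,"ry": 0,"rz": -2.96,"gripper": 8.5},{"tx": -30.6,"ty": -21.15,"tz": -2.7,"rx": 0,"ry": 0,"rz": -3.33,"gripper": 8.5},{"tx": -34,"ty": -23.5,"tz": -3,"rx": 0,"ry": 0,"rz": -3.69,"gripper": 8.5}]}}

```text
time_s: 0.93
position: [0.4561, 0.3171, 0.2613]
tool_rot: [-0.0, -0.043, 0.999, -0.0]
wrist_force: [0.6, 1.1, -0.1]
width: 0.0851
grip_force: 0.0
```

Call:
{"method": "move_arm", "body": {"steps": [{"tx": -0.4,"ty": -4.1,"tz": 0,"rx": 0,"ry": 0,"rz": 0,"gripper": 8.5},{"tx": -0.8,"ty": -8.2,"tz": 0,"rx": 0,"ry": 0,"rz": 0,"gripper": 8.5},{"tx": -1.2,"ty": -12.3,"tz": 0,"rx": 0,"ry": 0,"rz": 0,"gripper": 8.5},{"tx": -1.6,"ty": -16.4,"tz": 0,"rx": 0,"ry": 0,"rz": 0,"gripper": 8.5},{"tx": -2,"ty": -20.5,"tz": 0,"rx": 0,"ry": 0,"rz": 0,"gripper": 8.5},{"tx": -2.4,"ty": -24.6,"tz": 0,"rx": 0,"ry": 0,"rz": 0,"gripper": 8.5},{"tx": -2.8,"ty": -28.7,"tz": 0,"rx": 0,"ry": 0,"rz": 0,"gripper": 8.5},{"tx": -3.2,"ty": -32.8,"tz": 0,"rx": 0,"ry": 0,"rz": 0,"gripper": 8.5},{"tx": -3.5,"ty": -36.9,"tz": 0,"rx": 0,"ry": 0,"rz": 0,"gripper": 8.5},{"tx": -3.77,"ty": -41,"tz": 0,"rx": 0,"ry": 0,"rz": 0,"gripper": 8.5}]}}

```text
time_s: 1.77
position: [0.5273, -0.0882, 0.2612]
tool_rot: [-0.0, -0.042, 0.999, 0.0]
wrist_force: [0.3, 1.2, -0.3]
width: 0.0848
grip_force: 0.0
```

Run:
```python
from rig import *
from h import *
np.set_printoptions(precision=4,suppress=True)
s=get_state();m=camera_model("wrist");p,d=camera("wrist");cv2.imwrite("pics/w1.png",p[:,:,::-1])
P=cloud(m,d);z=P[...,2];print(s['position'],s['tool_rot'])
for lo,hi,a,b in((.186,.198,-.21,-.155),(.176,.19,-.15,-.11)):
    q=P[(d>0)&(z>lo)&(z<hi)&(abs(P[...,0]-.535)<.03)&(P[...,1]>a)&(P[...,1]<b)]
    print(len(q), q.mean(0) if len(q) else '',q.min(0) if len(q) else '',q.max(0) if len(q) else '')
```

```text
[ 0.5273 -0.0882  0.2612] [-0.0001 -0.0424  0.9991  0.0001]
713 [ 0.5346 -0.1793  0.192 ] [ 0.5226 -0.1903  0.186 ] [ 0.5491 -0.1697  0.1947]
173 [ 0.5306 -0.1354  0.184 ] [ 0.5232 -0.1394  0.1762] [ 0.5397 -0.132   0.1878]
```

View pics/w1.png

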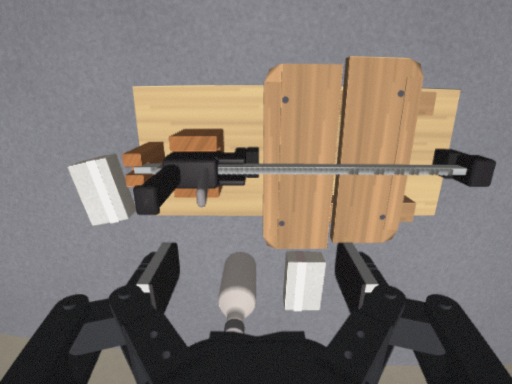

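The wrist view shows the black grip at about (150,195), the grey trigger at (202,195), the bar at row 170 and the far jaw at (465,168). The grip is clear of other objects and agrees with the earlier estimate.

Call:
{"method": "move_arm", "body": {"steps": [{"tx": 0,"ty": -3.6,"tz": 0,"rx": 0,"ry": 0,"rz": 0,"gripper": 8.5},{"tx": -0.05,"ty": -7.2,"tz": 0,"rx": 0,"ry": 0,"rz": 0,"gripper": 8.5},{"tx": -0.05,"ty": -7.2,"tz": 0,"rx": 0,"ry": 0,"rz": 0,"gripper": 8.5},{"tx": -0.05,"ty": -7.2,"tz": 3.8,"rx": 0,"ry": 0,"rz": 0,"gripper": 8.5},{"tx": -0.05,"ty": -7.2,"tz": 7.6,"rx": 0,"ry": 0,"rz": 0,"gripper": 8.5},{"tx": -0.05,"ty": -7.2,"tz": 11.3,"rx": 0,"ry": 0,"rz": 0,"gripper": 8.5},{"tx": -0.05,"ty": -7.2,"tz": 11.3,"rx": 0,"ry": 0,"rz": 0,"gripper": 8.5},{"tx": -0.05,"ty": -7.2,"tz": 11.3,"rx": 0,"ry": 0,"rz": 0,"gripper": 6.2},{"tx": -0.05,"ty": -7.2,"tz": 11.3,"rx": 0,"ry": 0,"rz": 0,"gripper": 6.2},{"tx": -0.05,"ty": -7.2,"tz": 11.3,"rx": 0,"ry": 0,"rz": 0,"gripper": 6.2}]}}

```text
time_s: 2.65
position: [0.5358, -0.1585, 0.1507]
tool_rot: [0.002, -0.042, 0.999, -0.0]
wrist_force: [0.3, -0.1, 0.5]
width: 0.062
grip_force: 0.0
```

Call:
{"method": "move_arm", "body": {"steps": [{"tx": 0,"ty": 0,"tz": 0,"rx": 0,"ry": 0,"rz": 0,"gripper": 2.4},{"tx": 0,"ty": 0,"tz": 0,"rx": 0,"ry": 0,"rz": 0,"gripper": 2.4},{"tx": 0,"ty": 0,"tz": 0,"rx": 0,"ry": 0,"rz": 0,"gripper": 2.4},{"tx": 0,"ty": 0,"tz": 0,"rx": 0,"ry": 0,"rz": 0,"gripper": 2.4},{"tx": 0,"ty": 0,"tz": 0,"rx": 0,"ry": 0,"rz": 0,"gripper": 2.4},{"tx": 0,"ty": 0,"tz": 0,"rx": 0,"ry": 0,"rz": 0,"gripper": 2.4},{"tx": 0,"ty": 0,"tz": 0,"rx": 0,"ry": 0,"rz": 0,"gripper": 2.4},{"tx": 0,"ty": 0,"tz": 0,"rx": 0,"ry": 0,"rz": 0,"gripper": 2.4},{"tx": 0,"ty": 0,"tz": 0,"rx": 0,"ry": 0,"rz": 0,"gripper": 2.4},{"tx": 0,"ty": 0,"tz": 0,"rx": 0,"ry": 0,"rz": 0,"gripper": 2.4}]}}

```text
time_s: 3.48
position: [0.5366, -0.16, 0.1547]
tool_rot: [0.004, -0.041, 0.999, -0.0]
wrist_force: [-10.1, -0.4, 32.5]
width: 0.0281
grip_force: 59.3
```

```bash
cat > feed.py <<'E'
from rig import *
from h import *
import sys
np.set_printoptions(precision=4,suppress=True)
U=np.array([-.084,.9965])
def meas(n,d,m):
    P=cloud(m,d);x,y,z=P[...,0],P[...,1],P[...,2]
    s=P[...,:2]@U; t=P[...,:2]@np.array([.9965,.084])
    t0=np.array([.534,-.16])@np.array([.9965,.084])
    # far jaw: top block, off the bar
    j=(d>0)&(z>.099)&(z<.112)&(abs(t-t0)<.02)&(s>.03)
    q=s[j]
    # head body plateau z~.113 : end nearest the seat
    b=(d>0)&(z>.106)&(z<.119)&(abs(t-t0)<.02)&(s<-.08)&(s>-.25)
    return len(q),np.median(q),np.percentile(q,[5,95]),len(s[b]),np.percentile(s[b],[5,50,95]) if b.any() else None
def seam(n):
    pass
if __name__=="__main__":
    st=get_state();print(st['time_s'],st['width'],st['grip_force'],st['wrist_force'],st['position'])
    tag=sys.argv[1]
    for n in("top","scene"):
        m=camera_model(n);p,d=camera(n)
        cv2.imwrite(f"pics/{n}{tag}.png",p[:,:,::-1]);np.save(f"pics/{n}{tag}.npy",d)
        print(n,*meas(n,d,m)); print(' ref',*meas(n,np.load(f"pics/{n}0.npy"),m))
E
python3 feed.py 1
```

```text
3.4833 0.028112855691231464 59.28044269094244 [-10.1413  -0.4176  32.4911] [ 0.5366 -0.16    0.1547]
top 201 0.1391332835020244 [0.079  0.1542] 45 [-0.1917 -0.1819 -0.1614]
 ref 191 0.13077220543321522 [0.0911 0.1455] 256 [-0.223  -0.1999 -0.1767]
scene 170 0.14297185129928758 [0.1282 0.1557] 183 [-0.2133 -0.1805 -0.162 ]
 ref 172 0.13392187380056267 [0.0809 0.1475] 188 [-0.2287 -0.199  -0.1762]
```

Call:
{"method": "move_arm", "body": {"steps": [{"tx": 0,"ty": 0,"tz": 0,"rx": 0,"ry": 0,"rz": 0,"gripper": 8.5},{"tx": 0,"ty": 0,"tz": 0,"rx": 0,"ry": 0,"rz": 0,"gripper": 8.5},{"tx": 0,"ty": 0,"tz": 0,"rx": 0,"ry": 0,"rz": 0,"gripper": 8.5},{"tx": 0,"ty": 0,"tz": 0,"rx": 0,"ry": 0,"rz": 0,"gripper": 8.5},{"tx": 0,"ty": 0,"tz": 0,"rx": 0,"ry": 0,"rz": 0,"gripper": 8.5},{"tx": 0,"ty": 0,"tz": 0,"rx": 0,"ry": 0,"rz": 0,"gripper": 8.5},{"tx": 0,"ty": 0,"tz": 0,"rx": 0,"ry": 0,"rz": 0,"gripper": 8.5},{"tx": 0,"ty": 0,"tz": 0,"rx": 0,"ry": 0,"rz": 0,"gripper": 8.5},{"tx": 0,"ty": 0,"tz": 0,"rx": 0,"ry": 0,"rz": 0,"gripper": 8.5},{"tx": 0,"ty": 0,"tz": 0,"rx": 0,"ry": 0,"rz": 0,"gripper": 8.5}]}}

```text
time_s: 4.42
position: [0.5342, -0.158, 0.1482]
tool_rot: [-0.0, -0.042, 0.999, 0.0]
wrist_force: [-0.6, -0.2, 0.7]
width: 0.0852
grip_force: 0.0
```

```bash
python3 feed.py 2
python3 - <<'E'
import cv2,numpy as np
a=cv2.imread("pics/scene2.png")[90:290,190:400];b=cv2.imread("pics/top2.png")[190:310,150:380]
a=cv2.resize(a,None,fx=2,fy=2);b=cv2.resize(b,None,fx=1.6,fy=1.6)
o=np.zeros((600,420,3),np.uint8);o[:400,:420]=a;o[400:592,:368]=b;cv2.imwrite("pics/c2.png",o)
E
```

```text
4.4167 0.08515954958643217 0.0 [-0.5596 -0.191   0.6957] [ 0.5342 -0.158   0.1482]
top 206 0.1377849227713382 [0.0606 0.1535] 13 [-0.1715 -0.1676 -0.1345]
 ref 191 0.13077220543321522 [0.0911 0.1455] 256 [-0.223  -0.1999 -0.1767]
scene 175 0.1424146801988309 [0.1041 0.1552] 189 [-0.2166 -0.1857 -0.1627]
 ref 172 0.13392187380056267 [0.0809 0.1475] 188 [-0.2287 -0.199  -0.1762]
```

View pics/c2.png

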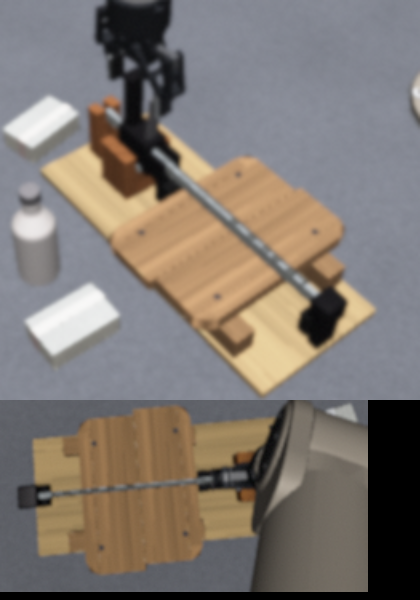

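The crop shows the halves still on the battens and the far jaw about a jaw's width off the far half at (322,305). The first squeeze fed about 6 mm and the clamp slid about 13 mm toward +y.

Call:
{"method": "move_arm", "body": {"steps": [{"tx": 0,"ty": 0,"tz": 0,"rx": 0,"ry": 0,"rz": 0,"gripper": 2.6},{"tx": 0,"ty": 0,"tz": 0,"rx": 0,"ry": 0,"rz": 0,"gripper": 2.6},{"tx": 0,"ty": 0,"tz": 0,"rx": 0,"ry": 0,"rz": 0,"gripper": 2.6},{"tx": 0,"ty": 0,"tz": -0.2,"rx": 0,"ry": 0,"rz": 0,"gripper": 2.6},{"tx": 0,"ty": 0,"tz": -0.4,"rx": 0,"ry": 0,"rz": 0,"gripper": 2.6},{"tx": 0,"ty": 0,"tz": -0.5,"rx": 0,"ry": 0,"rz": 0,"gripper": 2.6},{"tx": 0,"ty": 0,"tz": -0.5,"rx": 0,"ry": 0,"rz": 0,"gripper": 2.6},{"tx": 0,"ty": 0,"tz": -0.5,"rx": 0,"ry": 0,"rz": 0,"gripper": 2.6},{"tx": 0,"ty": 0,"tz": -0.5,"rx": 0,"ry": 0,"rz": 0,"gripper": 2.6},{"tx": 0,"ty": 0,"tz": -0.5,"rx": 0,"ry": 0,"rz": 0,"gripper": 2.6}]}}

```text
time_s: 5.35
position: [0.5346, -0.1569, 0.1516]
tool_rot: [0.0, -0.042, 0.999, 0.0]
wrist_force: [7.2, -0.9, -15.9]
width: 0.0285
grip_force: 61.3
```

Call:
{"method": "move_arm", "body": {"steps": [{"tx": 0,"ty": 0,"tz": 0.2,"rx": 0,"ry": 0,"rz": 0,"gripper": 8.5},{"tx": 0,"ty": 0,"tz": 0.5,"rx": 0,"ry": 0,"rz": 0,"gripper": 8.5},{"tx": 0,"ty": 0.4,"tz": 0.5,"rx": 0,"ry": 0,"rz": 0,"gripper": 8.5},{"tx": 0,"ty": 0.8,"tz": 0.5,"rx": 0,"ry": 0,"rz": 0,"gripper": 8.5},{"tx": 0,"ty": 1,"tz": 0.5,"rx": 0,"ry": 0,"rz": 0,"gripper": 8.5},{"tx": 0,"ty": 1,"tz": 0.5,"rx": 0,"ry": 0,"rz": 0,"gripper": 8.5},{"tx": 0,"ty": 1,"tz": 0.5,"rx": 0,"ry": 0,"rz": 0,"gripper": 8.5},{"tx": 0,"ty": 1,"tz": 0.5,"rx": 0,"ry": 0,"rz": 0,"gripper": 8.5},{"tx": 0,"ty": 1,"tz": 0.5,"rx": 0,"ry": 0,"rz": 0,"gripper": 8.5},{"tx": 0,"ty": 1,"tz": 0.5,"rx": 0,"ry": 0,"rz": 0,"gripper": 8.5}]}}

```text
time_s: 6.18
position: [0.5334, -0.1482, 0.1484]
tool_rot: [0.0, -0.042, 0.999, -0.0]
wrist_force: [-0.4, 0.4, -0.5]
width: 0.0849
grip_force: 0.0
```

```bash
python3 feed.py 3
```

```text
6.1833 0.08486083877129098 0.0 [-0.4467  0.3571 -0.5489] [ 0.5334 -0.1482  0.1484]
top 183 0.13609475612995373 [0.1232 0.1497] 3 [-0.1607 -0.1595 -0.1593]
 ref 191 0.13077220543321522 [0.0911 0.1455] 256 [-0.223  -0.1999 -0.1767]
scene 181 0.13881253310138306 [0.0606 0.1519] 185 [-0.214  -0.1843 -0.1604]
 ref 172 0.13392187380056267 [0.0809 0.1475] 188 [-0.2287 -0.199  -0.1762]
```

Call:
{"method": "move_arm", "body": {"steps": [{"tx": 0,"ty": -0.3,"tz": 0,"rx": 0,"ry": 0,"rz": 0,"gripper": 2.6},{"tx": 0,"ty": -0.6,"tz": 0,"rx": 0,"ry": 0,"rz": 0,"gripper": 2.6},{"tx": 0,"ty": -0.8,"tz": 0,"rx": 0,"ry": 0,"rz": 0,"gripper": 2.6},{"tx": 0,"ty": -1,"tz": -0.1,"rx": 0,"ry": 0,"rz": 0,"gripper": 2.6},{"tx": 0,"ty": -1,"tz": -0.2,"rx": 0,"ry": 0,"rz": 0,"gripper": 2.6},{"tx": 0,"ty": -1,"tz": -0.3,"rx": 0,"ry": 0,"rz": 0,"gripper": 2.6},{"tx": 0,"ty": -1,"tz": -0.3,"rx": 0,"ry": 0,"rz": 0,"gripper": 2.6},{"tx": 0,"ty": -1,"tz": -0.3,"rx": 0,"ry": 0,"rz": 0,"gripper": 2.6},{"tx": 0,"ty": -1,"tz": -0.3,"rx": 0,"ry": 0,"rz": 0,"gripper": 2.6},{"tx": 0,"ty": -1,"tz": -0.3,"rx": 0,"ry": 0,"rz": 0,"gripper": 2.6}]}}

```text
time_s: 7.12
position: [0.5349, -0.1576, 0.1511]
tool_rot: [0.001, -0.042, 0.999, 0.0]
wrist_force: [5.4, 2.0, -6.5]
width: 0.0288
grip_force: 59.8
```

Call:
{"method": "move_arm", "body": {"steps": [{"tx": 0,"ty": 0,"tz": 0.1,"rx": 0,"ry": 0,"rz": 0,"gripper": 8.5},{"tx": 0,"ty": 0,"tz": 0.3,"rx": 0,"ry": 0,"rz": 0,"gripper": 8.5},{"tx": 0,"ty": 0.4,"tz": 0.3,"rx": 0,"ry": 0,"rz": 0,"gripper": 8.5},{"tx": 0,"ty": 0.8,"tz": 0.3,"rx": 0,"ry": 0,"rz": 0,"gripper": 8.5},{"tx": 0,"ty": 1,"tz": 0.3,"rx": 0,"ry": 0,"rz": 0,"gripper": 8.5},{"tx": 0,"ty": 1,"tz": 0.3,"rx": 0,"ry": 0,"rz": 0,"gripper": 8.5},{"tx": 0,"ty": 1,"tz": 0.3,"rx": 0,"ry": 0,"rz": 0,"gripper": 8.5},{"tx": 0,"ty": 1,"tz": 0.3,"rx": 0,"ry": 0,"rz": 0,"gripper": 8.5},{"tx": 0,"ty": 1,"tz": 0.3,"rx": 0,"ry": 0,"rz": 0,"gripper": 8.5},{"tx": 0,"ty": 1,"tz": 0.3,"rx": 0,"ry": 0,"rz": 0,"gripper": 8.5}]}}

```text
time_s: 7.95
position: [0.5333, -0.1482, 0.1483]
tool_rot: [0.0, -0.042, 0.999, -0.0]
wrist_force: [0.8, -1.0, 0.0]
width: 0.0849
grip_force: 0.0
```

```bash
python3 feed.py 4
python3 - <<'E'
# better tracking: template shift of far jaw/head via depth edges + grip/near-jaw
from h import *
from rig import camera_model
m=camera_model("scene")
for t in(0,2,3,4):
    d=np.load(f"pics/scene{t}.npy");P=cloud(m,d);s=P[...,:2]@[-.084,.9965];tt=P[...,:2]@[.9965,.084]-.5187;z=P[...,2]
    # far face of far jaw (outer), grip front face, head end
    f=(d>0)&(abs(tt)<.012)&(z>.05)&(z<.09)&(s>.11)&(s<.25)
    g=(d>0)&(abs(tt)<.010)&(z>.125)&(z<.175)&(s>-.24)&(s<-.15)
    h,e=np.histogram(s[f],np.arange(.11,.2,.002));print(t,f.sum(),np.median(s[f]),np.percentile(s[f],[25,75]),'grip',g.sum(),np.median(s[g]),np.percentile(s[g],[25,75]))
E
```

```text
7.95 0.08493642743221366 0.0 [ 0.8156 -1.0441  0.039 ] [ 0.5333 -0.1482  0.1483]
top 198 0.12736231144943727 [0.0731 0.1421] 1 [-0.1613 -0.1613 -0.1613]
 ref 191 0.13077220543321522 [0.0911 0.1455] 256 [-0.223  -0.1999 -0.1767]
scene 168 0.1312898542968902 [0.1176 0.1443] 181 [-0.2149 -0.1843 -0.1611]
 ref 172 0.13392187380056267 [0.0809 0.1475] 188 [-0.2287 -0.199  -0.1762]
0 58 0.1455513351011915 [0.14387952 0.14823831] grip 214 -0.21632623536332077 [-0.21808778 -0.1828868 ]
2 65 0.15209593088988607 [0.12067581 0.15549014] grip 192 -0.20285143082223267 [-0.2043713  -0.17015708]
3 61 0.1491112663931704 [0.14828933 0.15268232] grip 212 -0.2004960306438237 [-0.20296764 -0.16732016]
4 53 0.1439255054506845 [0.14081421 0.14497092] grip 203 -0.20150697156290054 [-0.20356385 -0.16872831]
```

Call:
{"method": "move_arm", "body": {"steps": [{"tx": 0,"ty": -0.3,"tz": 0,"rx": 0,"ry": 0,"rz": 0,"gripper": 2.6},{"tx": 0,"ty": -0.6,"tz": 0,"rx": 0,"ry": 0,"rz": 0,"gripper": 2.6},{"tx": 0,"ty": -0.8,"tz": 0,"rx": 0,"ry": 0,"rz": 0,"gripper": 2.6},{"tx": 0,"ty": -1,"tz": -0.1,"rx": 0,"ry": 0,"rz": 0,"gripper": 2.6},{"tx": 0,"ty": -1,"tz": -0.2,"rx": 0,"ry": 0,"rz": 0,"gripper": 2.6},{"tx": 0,"ty": -1,"tz": -0.3,"rx": 0,"ry": 0,"rz": 0,"gripper": 2.6},{"tx": 0,"ty": -1,"tz": -0.3,"rx": 0,"ry": 0,"rz": 0,"gripper": 2.6},{"tx": 0,"ty": -1,"tz": -0.3,"rx": 0,"ry": 0,"rz": 0,"gripper": 2.6},{"tx": 0,"ty": -1,"tz": -0.3,"rx": 0,"ry": 0,"rz": 0,"gripper": 2.6},{"tx": 0,"ty": -1,"tz": -0.3,"rx": 0,"ry": 0,"rz": 0,"gripper": 2.6}]}}

```text
time_s: 8.88
position: [0.5348, -0.1577, 0.1512]
tool_rot: [0.001, -0.042, 0.999, 0.0]
wrist_force: [5.2, 0.4, -6.8]
width: 0.0288
grip_force: 59.8
```

Call:
{"method": "move_arm", "body": {"steps": [{"tx": 0,"ty": 0,"tz": 0.1,"rx": 0,"ry": 0,"rz": 0,"gripper": 8.5},{"tx": 0,"ty": 0,"tz": 0.3,"rx": 0,"ry": 0,"rz": 0,"gripper": 8.5},{"tx": 0,"ty": 0.4,"tz": 0.3,"rx": 0,"ry": 0,"rz": 0,"gripper": 8.5},{"tx": 0,"ty": 0.8,"tz": 0.3,"rx": 0,"ry": 0,"rz": 0,"gripper": 8.5},{"tx": 0,"ty": 1,"tz": 0.3,"rx": 0,"ry": 0,"rz": 0,"gripper": 8.5},{"tx": 0,"ty": 1,"tz": 0.3,"rx": 0,"ry": 0,"rz": 0,"gripper": 8.5},{"tx": 0,"ty": 1,"tz": 0.3,"rx": 0,"ry": 0,"rz": 0,"gripper": 8.5},{"tx": 0,"ty": 1,"tz": 0.3,"rx": 0,"ry": 0,"rz": 0,"gripper": 8.5},{"tx": 0,"ty": 1,"tz": 0.3,"rx": 0,"ry": 0,"rz": 0,"gripper": 8.5},{"tx": 0,"ty": 1,"tz": 0.3,"rx": 0,"ry": 0,"rz": 0,"gripper": 8.5}]}}

```text
time_s: 9.72
position: [0.5334, -0.1482, 0.1483]
tool_rot: [0.0, -0.042, 0.999, -0.0]
wrist_force: [-0.1, -0.1, -0.0]
width: 0.0849
grip_force: 0.0
```

Call:
{"method": "move_arm", "body": {"steps": [{"tx": 0,"ty": -0.3,"tz": 0,"rx": 0,"ry": 0,"rz": 0,"gripper": 2.6},{"tx": 0,"ty": -0.6,"tz": 0,"rx": 0,"ry": 0,"rz": 0,"gripper": 2.6},{"tx": 0,"ty": -0.8,"tz": 0,"rx": 0,"ry": 0,"rz": 0,"gripper": 2.6},{"tx": 0,"ty": -1,"tz": -0.1,"rx": 0,"ry": 0,"rz": 0,"gripper": 2.6},{"tx": 0,"ty": -1,"tz": -0.2,"rx": 0,"ry": 0,"rz": 0,"gripper": 2.6},{"tx": 0,"ty": -1,"tz": -0.3,"rx": 0,"ry": 0,"rz": 0,"gripper": 2.6},{"tx": 0,"ty": -1,"tz": -0.3,"rx": 0,"ry": 0,"rz": 0,"gripper": 2.6},{"tx": 0,"ty": -1,"tz": -0.3,"rx": 0,"ry": 0,"rz": 0,"gripper": 2.6},{"tx": 0,"ty": -1,"tz": -0.3,"rx": 0,"ry": 0,"rz": 0,"gripper": 2.6},{"tx": 0,"ty": -1,"tz": -0.3,"rx": 0,"ry": 0,"rz": 0,"gripper": 2.6}]}}

```text
time_s: 10.55
position: [0.5348, -0.1578, 0.1511]
tool_rot: [0.0, -0.042, 0.999, 0.0]
wrist_force: [6.0, 0.5, -6.1]
width: 0.029
grip_force: 59.8
```

Call:
{"method": "move_arm", "body": {"steps": [{"tx": 0,"ty": 0,"tz": 0.1,"rx": 0,"ry": 0,"rz": 0,"gripper": 8.5},{"tx": 0,"ty": 0,"tz": 0.3,"rx": 0,"ry": 0,"rz": 0,"gripper": 8.5},{"tx": 0,"ty": 0.4,"tz": 0.3,"rx": 0,"ry": 0,"rz": 0,"gripper": 8.5},{"tx": 0,"ty": 0.8,"tz": 0.3,"rx": 0,"ry": 0,"rz": 0,"gripper": 8.5},{"tx": 0,"ty": 1,"tz": 0.3,"rx": 0,"ry": 0,"rz": 0,"gripper": 8.5},{"tx": 0,"ty": 1,"tz": 0.3,"rx": 0,"ry": 0,"rz": 0,"gripper": 8.5},{"tx": 0,"ty": 1,"tz": 0.3,"rx": 0,"ry": 0,"rz": 0,"gripper": 8.5},{"tx": 0,"ty": 1,"tz": 0.3,"rx": 0,"ry": 0,"rz": 0,"gripper": 8.5},{"tx": 0,"ty": 1,"tz": 0.3,"rx": 0,"ry": 0,"rz": 0,"gripper": 8.5},{"tx": 0,"ty": 1,"tz": 0.3,"rx": 0,"ry": 0,"rz": 0,"gripper": 8.5}]}}

```text
time_s: 11.38
position: [0.5334, -0.1482, 0.1483]
tool_rot: [0.0, -0.042, 0.999, -0.0]
wrist_force: [0.6, 0.4, -0.2]
width: 0.0851
grip_force: 0.0
```

Call:
{"method": "move_arm", "body": {"steps": [{"tx": 0,"ty": -0.3,"tz": 0,"rx": 0,"ry": 0,"rz": 0,"gripper": 2.6},{"tx": 0,"ty": -0.6,"tz": 0,"rx": 0,"ry": 0,"rz": 0,"gripper": 2.6},{"tx": 0,"ty": -0.8,"tz": 0,"rx": 0,"ry": 0,"rz": 0,"gripper": 2.6},{"tx": 0,"ty": -1,"tz": -0.1,"rx": 0,"ry": 0,"rz": 0,"gripper": 2.6},{"tx": 0,"ty": -1,"tz": -0.2,"rx": 0,"ry": 0,"rz": 0,"gripper": 2.6},{"tx": 0,"ty": -1,"tz": -0.3,"rx": 0,"ry": 0,"rz": 0,"gripper": 2.6},{"tx": 0,"ty": -1,"tz": -0.3,"rx": 0,"ry": 0,"rz": 0,"gripper": 2.6},{"tx": 0,"ty": -1,"tz": -0.3,"rx": 0,"ry": 0,"rz": 0,"gripper": 2.6},{"tx": 0,"ty": -1,"tz": -0.3,"rx": 0,"ry": 0,"rz": 0,"gripper": 2.6},{"tx": 0,"ty": -1,"tz": -0.3,"rx": 0,"ry": 0,"rz": 0,"gripper": 2.6}]}}

```text
time_s: 12.22
position: [0.5348, -0.1578, 0.1511]
tool_rot: [0.001, -0.042, 0.999, 0.0]
wrist_force: [6.3, 0.6, -5.2]
width: 0.0287
grip_force: 59.8
```

Call:
{"method": "move_arm", "body": {"steps": [{"tx": 0,"ty": 0,"tz": 0.1,"rx": 0,"ry": 0,"rz": 0,"gripper": 8.5},{"tx": 0,"ty": 0,"tz": 0.3,"rx": 0,"ry": 0,"rz": 0,"gripper": 8.5},{"tx": 0,"ty": 0.4,"tz": 0.3,"rx": 0,"ry": 0,"rz": 0,"gripper": 8.5},{"tx": 0,"ty": 0.8,"tz": 0.3,"rx": 0,"ry": 0,"rz": 0,"gripper": 8.5},{"tx": 0,"ty": 1,"tz": 0.3,"rx": 0,"ry": 0,"rz": 0,"gripper": 8.5},{"tx": 0,"ty": 1,"tz": 0.3,"rx": 0,"ry": 0,"rz": 0,"gripper": 8.5},{"tx": 0,"ty": 1,"tz": 0.3,"rx": 0,"ry": 0,"rz": 0,"gripper": 8.5},{"tx": 0,"ty": 1,"tz": 0.3,"rx": 0,"ry": 0,"rz": 0,"gripper": 8.5},{"tx": 0,"ty": 1,"tz": 0.3,"rx": 0,"ry": 0,"rz": 0,"gripper": 8.5},{"tx": 0,"ty": 1,"tz": 0.3,"rx": 0,"ry": 0,"rz": 0,"gripper": 8.5}]}}

```text
time_s: 13.05
position: [0.5334, -0.1482, 0.1483]
tool_rot: [0.0, -0.042, 0.999, -0.0]
wrist_force: [0.8, -0.6, 0.0]
width: 0.0846
grip_force: 0.0
```

```bash
cat > f2.py <<'E'
# averaged feed: far-jaw top plateau vs grip/head, scene + top frames
from rig import *
from h import *
import sys
np.set_printoptions(precision=4,suppress=True)
def one(n,d,m):
    P=cloud(m,d);s=P[...,:2]@[-.084,.9965];t=P[...,:2]@[.9965,.084]-.5187;z=P[...,2]
    med=lambda k:np.median(s[k]) if k.any() else np.nan
    ok=(d>0)
    a=ok&(z>.0995)&(z<.11)&(abs(t)<.013)&(s>.03)   # far jaw top
    q=s[a];c=np.median(q);q=q[abs(q-c)<.016]
    b=ok&(z>.106)&(z<.119)&(abs(t)<.02)&(s<-.08)&(s>-.25)
    g=ok&(abs(t)<.008)&(z>.125)&(z<.165)&(s>-.215)&(s<-.177-.0*0)
    return q.mean(),(np.percentile(q,5)+np.percentile(q,95))/2,med(b),np.percentile(s[b],95),np.percentile(s[b],5)
if __name__=="__main__":
    st=get_state();print(st['time_s'],st['width'],st['grip_force'])
    for n,k in(("scene",6),("top",3)):
        m=camera_model(n);r=np.array([one(n,np.load(f"pics/{n}0.npy"),m)])
        D=[];
        for i in range(k):
            p,d=camera(n);D.append(one(n,d,m))
        np.save(f"pics/{n}{sys.argv[1]}.npy",d);cv2.imwrite(f"pics/{n}{sys.argv[1]}.png",p[:,:,::-1])
        print(n,'shift mm',1000*(np.mean(D,0)-r[0]),'sd',1000*np.std(D,0))
        if n=="scene":
            v=1000*(np.mean(D,0)-r[0]);print('FEED',v[2:].mean()-v[:2].mean())
E
python3 f2.py 5
```

```text
13.05 0.0846397853604725 0.0
scene shift mm [-20.7643 -20.8966  14.7261  14.5815  14.3015] sd [0.2764 0.2478 0.784  0.4244 0.6169]
FEED 35.366797995971986Traceback (most recent call last):
  File "f2.py", line 21, in <module>
    p,d=camera(n);D.append(one(n,d,m))
                           ~~~^^^^^^^
  File "f2.py", line 14, in one
    return q.mean(),(np.percentile(q,5)+np.percentile(q,95))/2,med(b),np.percentile(s[b],95),np.percentile(s[b],5)
                                                                      ~~~~~~~~~~~~~^^^^^^^^^
    return _quantile_unchecked(
        a, q, axis, out, overwrite_input, method, keepdims, weights)
    return _ureduce(a,
                    func=_quantile_ureduce_func,
    ...<5 lines>...
                    overwrite_input=overwrite_input,
                    method=method)
    r = func(a, **kwargs)
    result = _quantile(arr,
                       quantiles=q,
    ...<2 lines>...
                       out=out,
                       weights=wgt)
    slices_having_nans = np.isnan(arr[-1, ...])
                                  ~~~^^^^^^^^^
IndexError: index -1 is out of bounds for axis 0 with size 0
```

Call:
{"method": "move_arm", "body": {"steps": [{"tx": 0,"ty": -0.3,"tz": 0,"rx": 0,"ry": 0,"rz": 0,"gripper": 2.6},{"tx": 0,"ty": -0.6,"tz": 0,"rx": 0,"ry": 0,"rz": 0,"gripper": 2.6},{"tx": 0,"ty": -0.8,"tz": 0,"rx": 0,"ry": 0,"rz": 0,"gripper": 2.6},{"tx": 0,"ty": -1,"tz": -0.1,"rx": 0,"ry": 0,"rz": 0,"gripper": 2.6},{"tx": 0,"ty": -1,"tz": -0.2,"rx": 0,"ry": 0,"rz": 0,"gripper": 2.6},{"tx": 0,"ty": -1,"tz": -0.3,"rx": 0,"ry": 0,"rz": 0,"gripper": 2.6},{"tx": 0,"ty": -1,"tz": -0.3,"rx": 0,"ry": 0,"rz": 0,"gripper": 2.6},{"tx": 0,"ty": -1,"tz": -0.3,"rx": 0,"ry": 0,"rz": 0,"gripper": 2.6},{"tx": 0,"ty": -1,"tz": -0.3,"rx": 0,"ry": 0,"rz": 0,"gripper": 2.6},{"tx": 0,"ty": -1,"tz": -0.3,"rx": 0,"ry": 0,"rz": 0,"gripper": 2.6}]}}

```text
time_s: 14.23
position: [0.5348, -0.1578, 0.1512]
tool_rot: [0.001, -0.042, 0.999, -0.0]
wrist_force: [4.9, 0.9, -6.3]
width: 0.0286
grip_force: 59.8
```

Call:
{"method": "move_arm", "body": {"steps": [{"tx": 0,"ty": 0,"tz": 0.1,"rx": 0,"ry": 0,"rz": 0,"gripper": 8.5},{"tx": 0,"ty": 0,"tz": 0.3,"rx": 0,"ry": 0,"rz": 0,"gripper": 8.5},{"tx": 0,"ty": 0.4,"tz": 0.3,"rx": 0,"ry": 0,"rz": 0,"gripper": 8.5},{"tx": 0,"ty": 0.8,"tz": 0.3,"rx": 0,"ry": 0,"rz": 0,"gripper": 8.5},{"tx": 0,"ty": 1,"tz": 0.3,"rx": 0,"ry": 0,"rz": 0,"gripper": 8.5},{"tx": 0,"ty": 1,"tz": 0.3,"rx": 0,"ry": 0,"rz": 0,"gripper": 8.5},{"tx": 0,"ty": 1,"tz": 0.3,"rx": 0,"ry": 0,"rz": 0,"gripper": 8.5},{"tx": 0,"ty": 1,"tz": 0.3,"rx": 0,"ry": 0,"rz": 0,"gripper": 8.5},{"tx": 0,"ty": 1,"tz": 0.3,"rx": 0,"ry": 0,"rz": 0,"gripper": 8.5},{"tx": 0,"ty": 1,"tz": 0.3,"rx": 0,"ry": 0,"rz": 0,"gripper": 8.5}]}}

```text
time_s: 15.07
position: [0.5333, -0.1482, 0.1483]
tool_rot: [0.0, -0.042, 0.999, -0.0]
wrist_force: [0.4, -0.3, 0.2]
width: 0.0848
grip_force: 0.0
```

Call:
{"method": "move_arm", "body": {"steps": [{"tx": 0,"ty": -0.3,"tz": 0,"rx": 0,"ry": 0,"rz": 0,"gripper": 2.6},{"tx": 0,"ty": -0.6,"tz": 0,"rx": 0,"ry": 0,"rz": 0,"gripper": 2.6},{"tx": 0,"ty": -0.8,"tz": 0,"rx": 0,"ry": 0,"rz": 0,"gripper": 2.6},{"tx": 0,"ty": -1,"tz": -0.1,"rx": 0,"ry": 0,"rz": 0,"gripper": 2.6},{"tx": 0,"ty": -1,"tz": -0.2,"rx": 0,"ry": 0,"rz": 0,"gripper": 2.6},{"tx": 0,"ty": -1,"tz": -0.3,"rx": 0,"ry": 0,"rz": 0,"gripper": 2.6},{"tx": 0,"ty": -1,"tz": -0.3,"rx": 0,"ry": 0,"rz": 0,"gripper": 2.6},{"tx": 0,"ty": -1,"tz": -0.3,"rx": 0,"ry": 0,"rz": 0,"gripper": 2.6},{"tx": 0,"ty": -1,"tz": -0.3,"rx": 0,"ry": 0,"rz": 0,"gripper": 2.6},{"tx": 0,"ty": -1,"tz": -0.3,"rx": 0,"ry": 0,"rz": 0,"gripper": 2.6}]}}

```text
time_s: 15.9
position: [0.5348, -0.1578, 0.1511]
tool_rot: [0.001, -0.042, 0.999, -0.0]
wrist_force: [5.3, 1.1, -5.9]
width: 0.0286
grip_force: 59.8
```

Call:
{"method": "move_arm", "body": {"steps": [{"tx": 0,"ty": 0,"tz": 0.1,"rx": 0,"ry": 0,"rz": 0,"gripper": 8.5},{"tx": 0,"ty": 0,"tz": 0.3,"rx": 0,"ry": 0,"rz": 0,"gripper": 8.5},{"tx": 0,"ty": 0.4,"tz": 0.3,"rx": 0,"ry": 0,"rz": 0,"gripper": 8.5},{"tx": 0,"ty": 0.8,"tz": 0.3,"rx": 0,"ry": 0,"rz": 0,"gripper": 8.5},{"tx": 0,"ty": 1,"tz": 0.3,"rx": 0,"ry": 0,"rz": 0,"gripper": 8.5},{"tx": 0,"ty": 1,"tz": 0.3,"rx": 0,"ry": 0,"rz": 0,"gripper": 8.5},{"tx": 0,"ty": 1,"tz": 0.3,"rx": 0,"ry": 0,"rz": 0,"gripper": 8.5},{"tx": 0,"ty": 1,"tz": 0.3,"rx": 0,"ry": 0,"rz": 0,"gripper": 8.5},{"tx": 0,"ty": 1,"tz": 0.3,"rx": 0,"ry": 0,"rz": 0,"gripper": 8.5},{"tx": 0,"ty": 1,"tz": 0.3,"rx": 0,"ry": 0,"rz": 0,"gripper": 8.5}]}}

```text
time_s: 16.73
position: [0.5334, -0.1482, 0.1483]
tool_rot: [0.0, -0.042, 0.999, -0.0]
wrist_force: [0.6, -0.7, 0.8]
width: 0.0847
grip_force: 0.0
```

Call:
{"method": "move_arm", "body": {"steps": [{"tx": 0,"ty": -0.3,"tz": 0,"rx": 0,"ry": 0,"rz": 0,"gripper": 2.6},{"tx": 0,"ty": -0.6,"tz": 0,"rx": 0,"ry": 0,"rz": 0,"gripper": 2.6},{"tx": 0,"ty": -0.8,"tz": 0,"rx": 0,"ry": 0,"rz": 0,"gripper": 2.6},{"tx": 0,"ty": -1,"tz": -0.1,"rx": 0,"ry": 0,"rz": 0,"gripper": 2.6},{"tx": 0,"ty": -1,"tz": -0.2,"rx": 0,"ry": 0,"rz": 0,"gripper": 2.6},{"tx": 0,"ty": -1,"tz": -0.3,"rx": 0,"ry": 0,"rz": 0,"gripper": 2.6},{"tx": 0,"ty": -1,"tz": -0.3,"rx": 0,"ry": 0,"rz": 0,"gripper": 2.6},{"tx": 0,"ty": -1,"tz": -0.3,"rx": 0,"ry": 0,"rz": 0,"gripper": 2.6},{"tx": 0,"ty": -1,"tz": -0.3,"rx": 0,"ry": 0,"rz": 0,"gripper": 2.6},{"tx": 0,"ty": -1,"tz": -0.3,"rx": 0,"ry": 0,"rz": 0,"gripper": 2.6}]}}

```text
time_s: 17.57
position: [0.5348, -0.1579, 0.1512]
tool_rot: [0.001, -0.042, 0.999, -0.0]
wrist_force: [5.4, 0.6, -5.2]
width: 0.0293
grip_force: 60.0
```

Call:
{"method": "move_arm", "body": {"steps": [{"tx": 0,"ty": 0,"tz": 0.1,"rx": 0,"ry": 0,"rz": 0,"gripper": 8.5},{"tx": 0,"ty": 0,"tz": 0.3,"rx": 0,"ry": 0,"rz": 0,"gripper": 8.5},{"tx": 0,"ty": 0.4,"tz": 0.3,"rx": 0,"ry": 0,"rz": 0,"gripper": 8.5},{"tx": 0,"ty": 0.8,"tz": 0.3,"rx": 0,"ry": 0,"rz": 0,"gripper": 8.5},{"tx": 0,"ty": 1,"tz": 0.3,"rx": 0,"ry": 0,"rz": 0,"gripper": 8.5},{"tx": 0,"ty": 1,"tz": 0.3,"rx": 0,"ry": 0,"rz": 0,"gripper": 8.5},{"tx": 0,"ty": 1,"tz": 0.3,"rx": 0,"ry": 0,"rz": 0,"gripper": 8.5},{"tx": 0,"ty": 1,"tz": 0.3,"rx": 0,"ry": 0,"rz": 0,"gripper": 8.5},{"tx": 0,"ty": 1,"tz": 0.3,"rx": 0,"ry": 0,"rz": 0,"gripper": 8.5},{"tx": 0,"ty": 1,"tz": 0.3,"rx": 0,"ry": 0,"rz": 0,"gripper": 8.5}]}}

```text
time_s: 18.4
position: [0.5334, -0.1482, 0.1483]
tool_rot: [0.0, -0.042, 0.999, -0.0]
wrist_force: [-0.2, 0.3, -0.0]
width: 0.0851
grip_force: 0.0
```

```bash
sed -i 's/,("top",3))/,)/' f2.py; python3 f2.py 6
python3 - <<'E'
import cv2
from rig import *
p,d=camera("top");cv2.imwrite("pics/top6.png",p[:,:,::-1])
a=cv2.imread("pics/scene6.png")[90:290,190:400];cv2.imwrite("pics/c6.png",cv2.resize(a,None,fx=2.8,fy=2.8))
E
```

```text
18.4 0.08509686853112038 0.0
scene shift mm [-38.52   -38.83    15.5067  14.6734  15.0619] sd [0.1605 0.1239 1.2519 0.2477 1.    ]
FEED 53.755645884203155
```

View pics/c6.png

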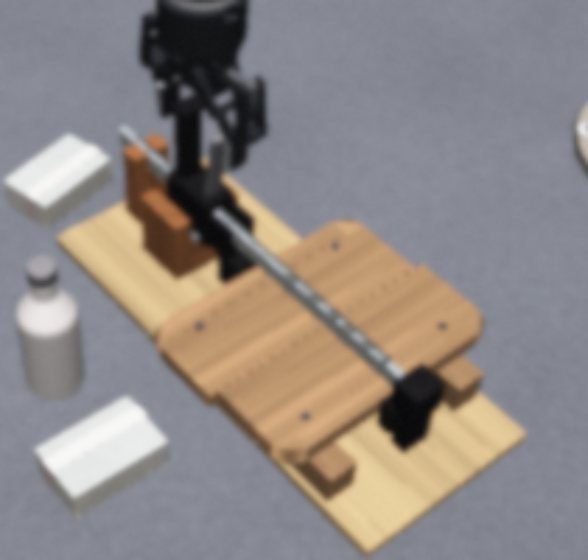

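The view shows the joint closed or nearly so, and the far jaw at (415,395) just short of the far half's edge. Feed is about 54 mm, so I'll make the tenth full stroke and measure.

Call:
{"method": "move_arm", "body": {"steps": [{"tx": 0,"ty": -0.3,"tz": 0,"rx": 0,"ry": 0,"rz": 0,"gripper": 2.6},{"tx": 0,"ty": -0.6,"tz": 0,"rx": 0,"ry": 0,"rz": 0,"gripper": 2.6},{"tx": 0,"ty": -0.8,"tz": 0,"rx": 0,"ry": 0,"rz": 0,"gripper": 2.6},{"tx": 0,"ty": -1,"tz": -0.1,"rx": 0,"ry": 0,"rz": 0,"gripper": 2.6},{"tx": 0,"ty": -1,"tz": -0.2,"rx": 0,"ry": 0,"rz": 0,"gripper": 2.6},{"tx": 0,"ty": -1,"tz": -0.3,"rx": 0,"ry": 0,"rz": 0,"gripper": 2.6},{"tx": 0,"ty": -1,"tz": -0.3,"rx": 0,"ry": 0,"rz": 0,"gripper": 2.6},{"tx": 0,"ty": -1,"tz": -0.3,"rx": 0,"ry": 0,"rz": 0,"gripper": 2.6},{"tx": 0,"ty": -1,"tz": -0.3,"rx": 0,"ry": 0,"rz": 0,"gripper": 2.6},{"tx": 0,"ty": -1,"tz": -0.3,"rx": 0,"ry": 0,"rz": 0,"gripper": 2.6}]}}

```text
time_s: 19.58
position: [0.5348, -0.1579, 0.1512]
tool_rot: [0.001, -0.042, 0.999, -0.0]
wrist_force: [5.0, -0.2, -6.3]
width: 0.0289
grip_force: 59.4
```

```bash
python3 f2.py 7
```

```text
19.5833 0.028892132707367447 59.37199512147345
scene shift mm [-43.403  -43.6834  21.8008  17.138   16.3623] sd [0.1986 0.2061 0.5799 0.2685 1.1828]
FEED 61.97685204951587
```

Call:
{"method": "move_arm", "body": {"steps": [{"tx": 0,"ty": 0,"tz": 0.1,"rx": 0,"ry": 0,"rz": 0,"gripper": 8.5},{"tx": 0,"ty": 0,"tz": 0.3,"rx": 0,"ry": 0,"rz": 0,"gripper": 8.5},{"tx": 0,"ty": 0.4,"tz": 0.3,"rx": 0,"ry": 0,"rz": 0,"gripper": 8.5},{"tx": 0,"ty": 0.8,"tz": 0.3,"rx": 0,"ry": 0,"rz": 0,"gripper": 8.5},{"tx": 0,"ty": 1,"tz": 0.3,"rx": 0,"ry": 0,"rz": 0,"gripper": 8.5},{"tx": 0,"ty": 1,"tz": 0.3,"rx": 0,"ry": 0,"rz": 0,"gripper": 8.5},{"tx": 0,"ty": 1,"tz": 0.3,"rx": 0,"ry": 0,"rz": 0,"gripper": 8.5},{"tx": 0,"ty": 1,"tz": 0.3,"rx": 0,"ry": 0,"rz": 0,"gripper": 8.5},{"tx": 0,"ty": 1,"tz": 0.3,"rx": 0,"ry": 0,"rz": 0,"gripper": 8.5},{"tx": 0,"ty": 1,"tz": 0.3,"rx": 0,"ry": 0,"rz": 0,"gripper": 8.5}]}}

```text
time_s: 20.72
position: [0.5334, -0.1482, 0.1483]
tool_rot: [0.0, -0.042, 0.999, -0.0]
wrist_force: [-0.4, -0.5, -0.3]
width: 0.0848
grip_force: 0.0
```

```bash
python3 f2.py 8
```

```text
20.7167 0.08475954665856146 0.0
scene shift mm [-43.1533 -43.4326  16.6804  16.3181  15.194 ] sd [0.1609 0.2027 1.0568 0.2131 0.6206]
FEED 59.35709694211478
```

Call:
{"method": "move_arm", "body": {"steps": [{"tx": 0,"ty": -0.3,"tz": 0,"rx": 0,"ry": 0,"rz": 0,"gripper": 6.0},{"tx": 0,"ty": -0.6,"tz": 0,"rx": 0,"ry": 0,"rz": 0,"gripper": 5.5},{"tx": 0,"ty": -0.8,"tz": 0,"rx": 0,"ry": 0,"rz": 0,"gripper": 5.0},{"tx": 0,"ty": -1,"tz": -0.1,"rx": 0,"ry": 0,"rz": 0,"gripper": 4.6},{"tx": 0,"ty": -1,"tz": -0.2,"rx": 0,"ry": 0,"rz": 0,"gripper": 4.2},{"tx": 0,"ty": -1,"tz": -0.2,"rx": 0,"ry": 0,"rz": 0,"gripper": 4.0},{"tx": 0,"ty": -1,"tz": -0.2,"rx": 0,"ry": 0,"rz": 0,"gripper": 3.8},{"tx": 0,"ty": -1,"tz": -0.2,"rx": 0,"ry": 0,"rz": 0,"gripper": 3.7},{"tx": 0,"ty": -1,"tz": -0.2,"rx": 0,"ry": 0,"rz": 0,"gripper": 3.6},{"tx": 0,"ty": -1,"tz": -0.2,"rx": 0,"ry": 0,"rz": 0,"gripper": 3.6}]}}

```text
time_s: 21.85
position: [0.5348, -0.1583, 0.1509]
tool_rot: [0.001, -0.042, 0.999, -0.0]
wrist_force: [1.1, -1.5, 4.2]
width: 0.0364
grip_force: 14.0
```

```bash
python3 f2.py 9
```

```text
21.85 0.036426302681527155 14.016591104445979
scene shift mm [-49.9342 -50.1107  17.9716  13.142   10.3404] sd [0.3156 0.2769 0.2879 0.3275 0.9358]
FEED 63.84047288839597
```

Run:
```python
from rig import *
from h import *
np.set_printoptions(precision=1,suppress=True,linewidth=150)
def feats(n,d,m):
    P=cloud(m,d);s=P[...,:2]@[-.084,.9965];t=P[...,:2]@[.9965,.084]-.5187;z=P[...,2]
    ok=(d>0)&(abs(t)<.022)
    nj=ok&(z>.068)&(z<.118)&(abs(t)>.007)&(s>-.17)&(s<-.02)
    fj=ok&(z>.068)&(z<.112)&(abs(t)>.007)&(s>.03)&(s<.25)
    o=[]
    for k in(nj,fj):
        q=np.sort(s[k]); q=q if len(q) else np.array([np.nan])
        o+= [len(q),1000*np.percentile(q,90),1000*np.percentile(q,50),1000*np.percentile(q,10)]
    return o
m=camera_model("scene")
for t in(0,2,3,4,5,6,7,8,9): print("scene",t,np.array(feats("scene",np.load(f"pics/scene{t}.npy"),m)))
mt=camera_model("top")
for t in(0,2,3,4): print("top",t,np.array(feats("top",np.load(f"pics/top{t}.npy"),mt)))
A=[];F=[]
for i in range(6):
    p,d=camera("top");A.append(feats("top",d,mt));F.append(get_state()['grip_force'])
print("top now",np.mean(A,0),np.std(A,0));print(np.array(F))
np.save("pics/topnow.npy",d);cv2.imwrite("pics/topnow.png",p[:,:,::-1])
```

```text
scene 0 [ 157.  -142.7 -154.2 -166.3  213.   147.6  135.5  121.9]
scene 2 [ 249.  -131.8 -150.3 -166.1  220.   155.4  143.7  130.2]
scene 3 [ 258.  -129.7 -148.6 -164.6  217.   152.1  140.9  126.4]
scene 4 [ 249.  -131.7 -148.5 -165.1  205.   144.3  132.4  119.5]
scene 5 [ 254.  -130.7 -149.3 -165.   227.   127.   115.1  101. ]
scene 6 [ 259.  -130.7 -148.6 -165.3  215.   109.3   97.7   83.5]
scene 7 [ 260.  -129.5 -147.9 -164.4  216.   104.4   92.5   78.6]
scene 8 [ 260.  -129.7 -148.  -164.5  218.   104.7   93.2   79.1]
scene 9 [ 242.  -132.9 -150.2 -165.9  219.    98.1   86.6   72.2]
top 0 [ 134.  -133.1 -148.6 -164.8  156.   142.1  124.8  114.3]
top 2 [  93.  -120.4 -130.5 -157.8  155.   150.2  132.8  120.8]
top 3 [  62.  -115.7 -123.3 -156.4  153.   147.2  129.5  118.2]
top 4 [  60.  -116.  -123.4 -152.7  152.   139.   121.8  112.2]
top now [ 125.  -122.1 -135.2 -151.9  143.3   93.3   76.5   65.4] [2.2 0.8 0.4 0.2 0.7 0.2 0.2 0.3]
[14.3 14.3 14.3 14.3 14.3 14.3]
```

Jaw-to-jaw gap shows about 4 mm of feed in this stroke, giving roughly 63.5 mm, or about 1.8 mm per pad. I'll add a small squeeze to sit nearer 2 mm, then check.

Call:
{"method": "move_arm", "body": {"steps": [{"tx": 0,"ty": 0,"tz": 0,"rx": 0,"ry": 0,"rz": 0,"gripper": 3.55},{"tx": 0,"ty": 0,"tz": 0,"rx": 0,"ry": 0,"rz": 0,"gripper": 3.5},{"tx": 0,"ty": 0,"tz": 0,"rx": 0,"ry": 0,"rz": 0,"gripper": 3.45},{"tx": 0,"ty": 0,"tz": 0,"rx": 0,"ry": 0,"rz": 0,"gripper": 3.4},{"tx": 0,"ty": 0,"tz": 0,"rx": 0,"ry": 0,"rz": 0,"gripper": 3.4},{"tx": 0,"ty": 0,"tz": 0,"rx": 0,"ry": 0,"rz": 0,"gripper": 3.4},{"tx": 0,"ty": 0,"tz": 0,"rx": 0,"ry": 0,"rz": 0,"gripper": 3.4},{"tx": 0,"ty": 0,"tz": 0,"rx": 0,"ry": 0,"rz": 0,"gripper": 3.4},{"tx": 0,"ty": 0,"tz": 0,"rx": 0,"ry": 0,"rz": 0,"gripper": 3.4},{"tx": 0,"ty": 0,"tz": 0,"rx": 0,"ry": 0,"rz": 0,"gripper": 3.4}]}}

```text
time_s: 23.28
position: [0.5349, -0.1585, 0.151]
tool_rot: [0.001, -0.042, 0.999, -0.0]
wrist_force: [1.5, -2.1, 7.2]
width: 0.0343
grip_force: 15.7
```

```bash
python3 f2.py 10
python3 - <<'E'
import cv2,numpy as np
a=cv2.imread("pics/scene10.png")[90:290,190:400];cv2.imwrite("pics/c10.png",cv2.resize(a,None,fx=2.8,fy=2.8,interpolation=cv2.INTER_CUBIC))
E
```

```text
23.2833 0.034305087771793155 15.669628435280174
scene shift mm [-49.3749 -49.7699  18.2817  13.4724  12.1445] sd [0.3369 0.3461 0.4195 0.2324 0.9107]
FEED 64.20524952117131
```

View pics/c10.png

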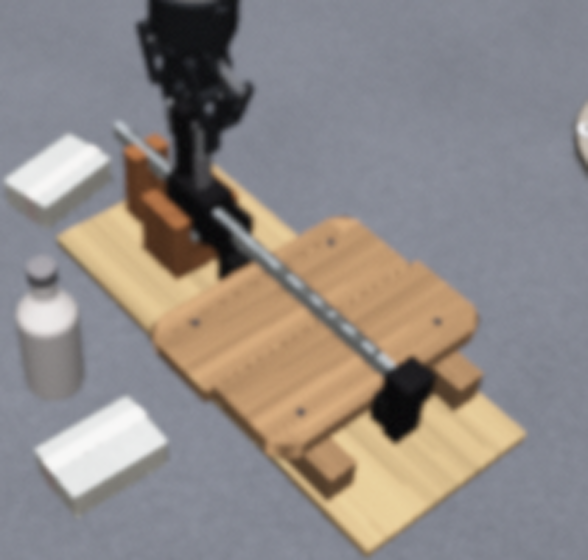

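The halves lie flat with the joint closed, and both jaws are against the seat (far jaw at (403,395), near jaw at (235,255)). The trigger is held squeezed with about 15 N, and feed is about 64 mm, so I'm handing in.

```bash
python3 -c "
from rig import *
print(sign_off())"
```

```text
the job is handed in; nothing more can be done
None
```

I handed the job in at about 23 s: ten full squeezes and a held part-stroke closed the joint, with both pads pressed in about 2 mm (estimated from camera and stroke, not read directly) and the trigger held at about 16 N; no verdict was returned.

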